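# Fit the boot-pin plate on the tilted turntable

## Robot

A 7-joint arm with a two-finger parallel gripper is mounted at the origin on the work surface. World frame = base frame: x ahead of the robot, y to its left, z up, the work surface at z = 0. Lengths are in m, angles in degrees, forces in N, time in s.
With the tool pointing down it reaches from about 0.425 to 0.875 m from the base axis. Payload 4.7 kg.
Tool frame: the origin (TCP) lies at the very end of the fingers, on their centre line; the grasp point (between the pads) lies 19 mm behind it; z points along the fingers, y is the direction in which the jaws open and shut (so a half turn about z gives the same grasp; the last joint's range is limited). The gripper opens to 87 mm and grips with 3 to 60 N. Pads are 19 mm wide; open, the fingers measure 117 mm over their backs; the gripper's body (75 mm by 190 mm) begins 51 mm behind the grasp point.
Start: joints at [73.688, 18.392, -4.016, 83.108, 1.295, 78.541, -3.26], TCP at [0.191, -0.621, 0.223] pointing down, gripper open.
Joint ranges: [-163.93, 163.93], [-17.29, 119.83], [-79.2, 71.16], [3.27, 140.29], [-89.18, 269.18], [5.43, 117.66], [-154.24, 154.24]. Speed limits (degrees/s): [147.25, 147.25, 180, 180, 180, 180, 180].

## Interface

Orientations are given as [roll, pitch, yaw] about the fixed x, y, z axes, in that order (R = Rz(yaw) Ry(pitch) Rx(roll)).
In Python, from cell import monitor, read_camera, camera_info, env, look_for gives the robot as it stands.
- The arm moves only by the tool servo_tool, never from a script. Its argument "commands" is one flat list of numbers, 6 for each row, row after row: the shift along the tool's x, y, z in mm, then the turn, a rotation vector about the tool's x, y, z in degrees. A call has 1 to 10 rows; each row shifts and turns the commanded pose from where the row before left it, along the tool's axes as they then stand; what a row does not reach is not made up. A row lasts 1/10 s, in which the tool goes at most 50 mm and 8.59 degrees, less where a joint would pass 70% of its speed; a pose out of reach is approached as far as the arm can. A call is refused whole if a number of a shift passes 50 or a number of a turn 8.59, either way. A call with a gripper value outside its range is refused whole. "jaw" is the finger opening in mm, from 0 to 87, set as the call begins (left out, the last holds). The fingers move at their own pace and stop on an object; "newtons" is the grip in N (left out, the last holds). Time passes only in rows, so rows that do not move let the fingers close. It gives the time, the measured TCP pose, the force and the opening at its end, in the units of the state.
- monitor.get_obs(): the state, without advancing time (a new reading comes with each control period).
- read_camera(name): name is "scene" or "top"; returns (picture, depth): 420x560x3 uint8, red, green, blue; 420x560 float32, m along the optical axis (not along the pixel's ray), 0 where there is no reading.
- camera_info(name): a dict with "camera_matrix" (3x3 intrinsics, pixels), "R" (3x3) and "t" (3): a world point X has camera coordinates R X + t. Camera axes: x right, y down, z forward; pixel columns grow to the right and rows downward; lengths in m; the calibration is good to about 2 mm. A picture is of the moment at which its call begins. camera_info takes no time and is no camera call.
- env.sign_off(): hands the job in, once; it reports no verdict.
Trained networks look in the newest picture that a camera, given by its name, has taken for a name from the list of things; names that differ only in an ending like _2 or _b are one class to them, and where a whole thing is asked for, a point or a joint stands for the part that bears it (a point fixed in the world has none). Each returns a list of dicts, best first, with "conf" (0 to 1); they miss things now and then, are a little off and sometimes report something else, mostly with a low value. They report only what shows in the picture. A call takes as long as a camera call. They do not tell look-alikes from the thing itself.
- look_for(camera, label): "box" ([left, top, width, height] in pixels, round what is visible of it).
The state is a dict: "time_s": time; "qpos": joint angles; "joint_velocities": joint speeds; "effort": joint torques, N m; "tool_pos": TCP position; "tool_rot": TCP orientation; "force": force on the tool from outside, world axes, zero at the start; "wrist_torque": the same for the moment, N m; "grip_width": finger opening in m.
Only numpy, scipy, OpenCV 4.12 (cv2) and the standard library are available. Lean on these libraries where they do the work, as an engineer would, in place of code of your own. Each camera call takes 0.05 s, during which the arm holds its last target.

## Task

Put the round plate with the upright pin on the tilted turntable so that the next boot can be gilded: turn it until all three holes line up with the three studs and slide it fully home, flat against the head. Then push in both catches at the rim, all the way, so that they hold the plate's edge, and let go. Leave the other things on the table, such as the brush, knife, leaf booklets and jar, where they are.

Things in the scene. Friction and masses are not known exactly. Their poses are not given: they have to be found in the camera images.
- plate: Round plywood plate, 150 mm across, 12 mm thick, about 0.4 kg, lying flat on the table at the start, with an upright steel pin in its middle. Three round through holes, 14 mm in diameter, centres 50 mm from the middle at 0, 120 and 240 degrees from the plate's x axis; any of the three ways round fits. Origin: centre of the underside; z: up along the pin.
- pin_top (a point): Top of the plate's plain round pin (16 mm diameter, for a boot last), 97 mm above the plate's underside. Grip the plate by this pin; a steel collar round its foot, 44 mm across, reaches 20 mm above the underside. Axes as the plate's. (A second plate with a cork pad and no pin lies far to the right and is not needed.)
- seat (a point): Centre of the flat face of the turntable's head, a dark metal disc 140 mm across and 16 mm thick on a heavy fixed stand (foot 190 x 150 mm); 125 mm above the table. The plate's underside must lie on it. z: square to the face, along the studs, leaning 25 degrees from vertical roughly towards the robot; x: in the face, to stud 0. Brake on: the head turns about z only if forced (3 N m).
- stud0 (a point): Tip of one of the three steel studs, which stand square on the seat face 50 mm from its centre, at 0, 120 and 240 degrees from the seat's x axis (this one at 0). Each is 10 mm in diameter and 25 mm tall; the top 7 mm tapers to 5 mm.
- catch_a (a joint): Catch at the rim on the +y side of the seat frame: 0 = leaning 0.5 rad outward (open), 0.5 = fully in, parallel to the studs, its lip over the plate's edge. Stiff: stays where left, 2 to 3 N at its end moves it. Hinge axis parallel to the seat's x, 82 mm from the centre, 10 mm below the face. With the plate 4 mm or more off the seat it cannot go in.
- catch_a_end (a point): Middle of the back of catch_a's black rolled thumb end (12 mm thick, 28 mm wide), 60 mm along the 6 mm thick steel lever from the hinge line. Push it inward, to the middle of the head. Fully in, it is 94 mm from the seat's z axis and 50 mm above the seat face; open, the rolled end's outermost edge is 122 mm from that axis and 40 mm above the face.
- catch_b (a joint): The same catch on the opposite, -y side of the seat frame; same values.
- catch_b_end (a point): The same point on catch_b.
- brush: Bystander: soft brush lying between the task's things, 180 mm long (along x), 30 mm high. Origin: underside centre.
- knife: Bystander: craft knife lying on the table, 150 mm long, 15 mm high. Origin: underside, near its middle.
- booklets: Bystander: three stacked leaf booklets, 100 x 100 x 18 mm. Origin: underside centre.
- jar: Bystander: closed jar, 68 mm across, 80 mm tall, behind the task's things. Origin: underside centre.
There are look-alikes about, which are no part of the job. There is more than one size of the plate; the job needs the smaller.

How it is judged (in metres and radians):
On the way:
1. the plate is fully home on the three studs, both catches still open (distance between plate and seat below 0.006 m and z of plate in the frame of seat below 0.003 m and angle between the z axis of plate and the z axis of seat, either way round below 0.05 rad and value of joint each of catch_a, catch_b below 0.35 rad), for 0.2 s.
At the end, for the whole second after the job is handed in: The plate lies on the three studs with its underside centre within 6 mm of the seat centre, no more than 3 mm above the seat face and parallel to it within 0.05 rad, at rest, and both catches are pushed in beyond 0.42 rad of their 0.5 (distance between plate and seat below 0.006 m and z of plate in the frame of seat below 0.003 m and angle between the z axis of plate and the z axis of seat, either way round below 0.05 rad and value of joint each of catch_a, catch_b above 0.42 rad and linear speed of plate below 0.02 m/s); the robot touches nothing.
It fails at once if a bystander (brush, knife, booklets, jar) moved more than 40 mm (distance of any of brush, knife, booklets, jar from where it was at the start of the episode above 0.04 m).
It also fails if it takes over 67 s, if anything falls off the work surface, if the arm or the gripper's body presses on something with over 40 N, if the wrist force passes 120 N, or if a joint passes its speed limit or range.

## Working session

There is one attempt and no reset: what is moved stays moved. The work goes in short steps, Python scripts to look and compute and a tool call to move; the robot and the scene stay as the last step left them, time stands still between calls to the robot, and variables do not carry over. Pictures are saved under pics/ and viewed, and the job is handed in when it is done.

Besides the shell and the picture viewer there is one more tool, called in YAML: its name, and indented under it one key for each argument. servo_tool: Moves the arm, as the interface text tells. Its arguments: {"type":"object","properties":{"commands":{"type":"array","items":{"type":"number"}},"jaw":{"type":"number"},"newtons":{"type":"number"}},"required":["commands"]}

```bash
mkdir -p pics; ls; python3 - <<'E'
from cell import monitor, read_camera, camera_info
import cv2, numpy as np
print(monitor.get_obs())
for n in ("scene","top"):
    p,d=read_camera(n); cv2.imwrite(f"pics/{n}0.png",cv2.cvtColor(p,cv2.COLOR_RGB2BGR)); np.savez(f"pics/{n}0.npz",p=p,d=d)
    print(n,camera_info(n))
E
```

```text
pics
{'time_s': 0.0, 'qpos': array([73.68939311, 18.43875131, -4.01863377, 83.17573682,  1.29549428,
       78.53913874, -3.26100732]), 'joint_velocities': array([-0.03696239, -0.04115596,  0.00786466, -0.04608109, -0.03368923,
       -0.03727196, -0.01121257]), 'effort': array([ 5.80588294e-04, -4.91288424e+01, -4.03676005e-01, -3.12530673e+01,
       -6.37987931e-02,  4.37390408e-02,  1.95732950e-04]), 'tool_pos': array([ 0.19114514, -0.62068276,  0.2214581 ]), 'tool_rot': array([-1.79891657e+02,  5.22182632e-03,  1.71224152e+01]), 'force': array([ 0.47936838, -0.04176161, -0.60484063]), 'wrist_torque': array([ 0.02445007, -0.01965783, -0.04323384]), 'grip_width': 0.08672376567258078}
scene {'camera_matrix': array([[459.76105269,   0.        , 280.28957354],
       [  0.        , 459.76105269, 216.90164808],
       [  0.        ,   0.        ,   1.        ]]), 'R': array([[-0.84880043,  0.52853914, -0.0135721 ],
       [ 0.33595239,  0.51934112, -0.78576128],
       [-0.40825705, -0.67151409, -0.61838096]]), 't': array([ 0.45278783, -0.05329579,  1.39696287])}
top {'camera_matrix': array([[541.98132008,   0.        , 276.84937586],
       [  0.        , 541.98132008, 204.30210419],
       [  0.        ,   0.        ,   1.        ]]), 'R': array([[ 0.00484709, -0.99998736, -0.00133942],
       [-0.99745517, -0.00473953, -0.07113869],
       [ 0.07113144,  0.00168082, -0.99746553]]), 't': array([-0.00940858,  0.51919884,  1.50869699])}
```

View pics/scene0.png

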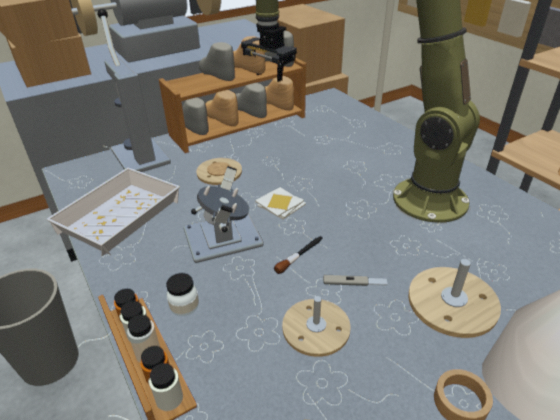

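View pics/top0.png

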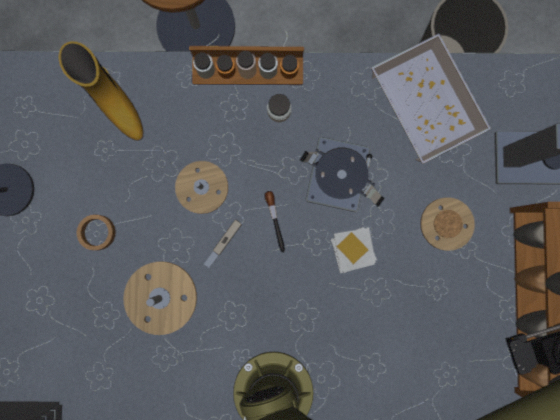

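Plates with pins or holes in top: (201,187) small with pin, (160,298) larger with pin, (447,224) with cork and no pin. The first fits, being the smaller of the two with pins. I'll confirm it in an enlarged crop and measure it.

```bash
cat > h.py <<'E'
import numpy as np, cv2
from cell import monitor, read_camera, camera_info, look_for
def pts(n,d):
    c=camera_info(n);K=c["camera_matrix"];R=np.array(c["R"]);t=np.array(c["t"])
    v,u=np.mgrid[0:d.shape[0],0:d.shape[1]]
    X=np.stack([(u-K[0,2])/K[0,0]*d,(v-K[1,2])/K[1,1]*d,d],-1)
    return (X-t)@R
def proj(n,P):
    c=camera_info(n);q=np.atleast_2d(P)@np.array(c["R"]).T+np.array(c["t"]);q=q@np.array(c["camera_matrix"]).T
    return q[:,:2]/q[:,2:]
def crop(p,u0,v0,w,h,s,f):
    cv2.imwrite(f,cv2.cvtColor(cv2.resize(p[v0:v0+h,u0:u0+w],None,fx=s,fy=s,interpolation=cv2.INTER_CUBIC),cv2.COLOR_RGB2BGR))
E
python3 - <<'E'
from h import *
z=np.load("pics/top0.npz");p=z["p"];d=z["d"]
a=cv2.resize(p[147:227,161:241],(390,390),interpolation=cv2.INTER_CUBIC);b=cv2.resize(p[129:219,297:387],(390,390),interpolation=cv2.INTER_CUBIC)
cv2.imwrite("pics/c1.png",cv2.cvtColor(np.hstack([a,b]),cv2.COLOR_RGB2BGR))
s=np.load("pics/scene0.npz")["p"]
a=cv2.resize(s[280:370,270:360],(390,390),interpolation=cv2.INTER_CUBIC);b=cv2.resize(s[165:265,175:275],(390,390),interpolation=cv2.INTER_CUBIC)
cv2.imwrite("pics/c2.png",cv2.cvtColor(np.hstack([a,b]),cv2.COLOR_RGB2BGR))
P=pts("top",d)
def disc(u,v,r,z0,z1):
    q=P[v-r:v+r,u-r:u+r].reshape(-1,3); q=q[(q[:,2]>z0)&(q[:,2]<z1)]
    return q
for (u,v,r) in((201,187,35),(160,298,45)):
    q=disc(u,v,r,.007,.018); (c,rad)=cv2.minEnclosingCircle(q[:,:2].astype(np.float32)); print("plate",c,rad,q[:,2].mean(),len(q))
    q=disc(u,v,r,.07,.2); print("pin",q.mean(0) if len(q) else None,len(q), q[:,2].max() if len(q) else 0)
# seat plane
q=P[140:210,305:380].reshape(-1,3); q=q[(q[:,2]>.09)&(q[:,2]<.17)]
best=None;rng=np.random.default_rng(0)
for _ in range(800):
    a=q[rng.choice(len(q),3,False)];n=np.cross(a[1]-a[0],a[2]-a[0]);l=np.linalg.norm(n)
    if l<1e-6: continue
    n/=l;k=np.abs((q-a[0])@n)<.003
    if best is None or k.sum()>best.sum(): best=k
i=q[best];c=i.mean(0);n=np.linalg.svd(i-c)[2][2];n*=np.sign(n[2]);print("seat",c,n,np.degrees(np.arccos(n[2])),best.sum(),len(q))
for cam in("top","scene"):
    for l in("plate","stud0","catch_a_end","catch_a","seat","pin_top"):
        try: print(cam,l,[(np.round(x["box"],1).tolist(),round(x["conf"],2)) for x in look_for(cam,l)])
        except Exception as e: print(l,e)
E
```

```text
plate (0.556614875793457, 0.20036277174949646) 0.12315985560417175 0.011778813596048317 1799
pin [0.56735373 0.20760581 0.09189754] 37 0.10253743320959527
plate (0.2596443295478821, 0.32287952303886414) 0.15749627351760864 0.014083004489257775 2878
pin [0.25802192 0.3168014  0.11541511] 97 0.1367410826392371
seat [ 0.59472772 -0.17683387  0.12465879] [-0.41529234  0.08772181  0.9054486 ] 25.11623070548076 1438 2542
top plate [([176.2, 161.7, 50.7, 52.2], 0.84), ([127.3, 261.5, 70.0, 74.0], 0.72)]
top stud0 [([300.0, 149.3, 84.1, 58.3], 0.82)]
top catch_a_end [([298.3, 152.1, 19.1, 10.8], 0.47)]
top catch_a [([365.9, 184.1, 21.0, 26.8], 0.71), ([300.9, 153.1, 14.2, 8.7], 0.63)]
top seat [([300.1, 147.2, 82.2, 58.0], 0.57)]
top pin_top [([176.8, 159.8, 49.6, 55.6], 0.87), ([122.8, 261.9, 75.7, 73.3], 0.84)]
scene plate [([283.6, 296.3, 67.7, 62.4], 0.89), ([409.6, 259.7, 90.7, 78.1], 0.72)]
scene stud0 [([197.5, 167.9, 51.0, 56.1], 0.93)]
scene catch_a_end [([217.9, 204.5, 15.2, 21.3], 0.79)]
scene catch_a [([222.4, 168.7, 17.1, 20.8], 0.72), ([322.6, 273.5, 67.0, 9.7], 0.48)]
scene seat [([198.3, 164.5, 53.3, 62.0], 0.83)]
scene pin_top [([410.0, 259.9, 88.1, 79.7], 0.93)]
```

```bash
ls -la pics
```

```text
total 4476
drwxr-xr-x 2 agent agent    4096 Dec  7 05:27 .
drwxr-xr-x 3 agent agent    4096 Dec  7 05:27 ..
-rw-r--r-- 1 agent agent  262370 Dec  7 05:27 c1.png
-rw-r--r-- 1 agent agent  280087 Dec  7 05:27 c2.png
-rw-r--r-- 1 agent agent 1646890 Dec  7 05:26 scene0.npz
-rw-r--r-- 1 agent agent  357883 Dec  7 05:26 scene0.png
-rw-r--r-- 1 agent agent 1646890 Dec  7 05:26 top0.npz
-rw-r--r-- 1 agent agent  361256 Dec  7 05:26 top0.png
```

View pics/c1.png

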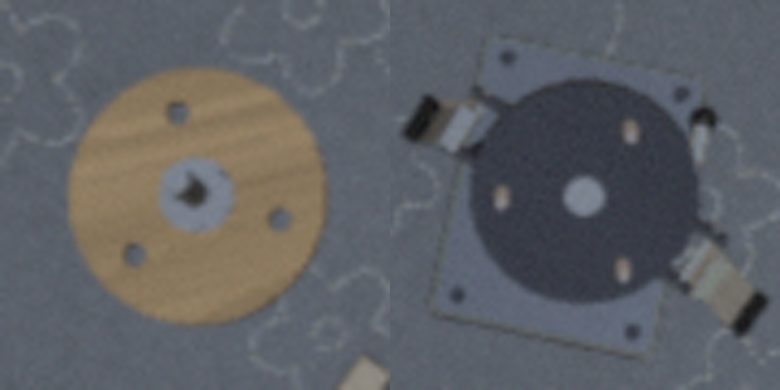

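View pics/c2.png

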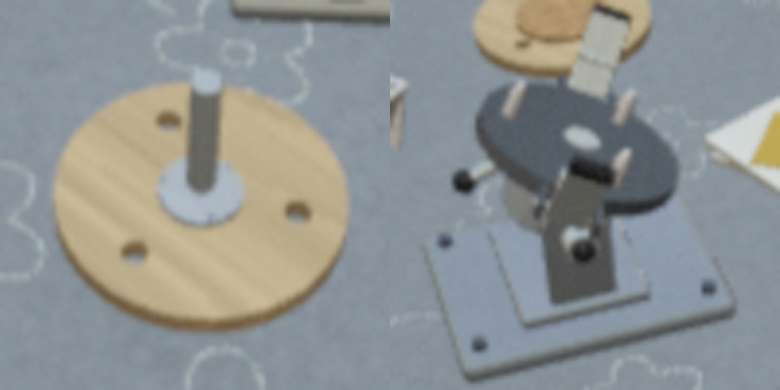

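```bash
python3 - <<'E'
from h import *
from scipy.optimize import least_squares
def ray(n,uv,z):
    c=camera_info(n);K=c["camera_matrix"];R=np.array(c["R"]);t=np.array(c["t"])
    o=-R.T@t; uv=np.atleast_2d(uv); r=np.c_[(uv-K[:2,2])/K[0,0],np.ones(len(uv))]@R
    return o+r*((z-o[2])/r[:,2])[:,None]
for n,box in(("top",(161,147,241,227)),("scene",(270,280,362,370))):
    p=np.load(f"pics/{n}0.npz")["p"]
    hsv=cv2.cvtColor(p,cv2.COLOR_RGB2HSV)
    u0,v0,u1,v1=box
    wood=((p[...,0].astype(int)-p[...,2])>15).astype(np.uint8)*0
    wood[v0:v1,u0:u1]=((p[...,0].astype(int)-p[...,2])>15)[v0:v1,u0:u1]
    nl,lab,st,ce=cv2.connectedComponentsWithStats(wood)
    k=1+np.argmax(st[1:,4]); m=(lab==k).astype(np.uint8)
    cs,h=cv2.findContours(m,cv2.RETR_CCOMP,cv2.CHAIN_APPROX_NONE)
    big=max(cs,key=cv2.contourArea)[:,0].astype(float)
    X=ray(n,big,.012)[:,:2]
    f=least_squares(lambda a:np.hypot(X[:,0]-a[0],X[:,1]-a[1])-a[2],[*X.mean(0),.075],loss="soft_l1",f_scale=.001)
    print(n,"plate circle",f.x)
    for c in cs:
        M=cv2.moments(c)
        if 3<=cv2.contourArea(c)<200:
            uv=np.array([M["m10"],M["m01"]])/M["m00"]; w=ray(n,uv,.012)[0]; dd=w[:2]-f.x[:2]
            print("hole",uv,cv2.contourArea(c),np.round(w,4),"r",np.hypot(*dd),"ang",np.degrees(np.arctan2(dd[1],dd[0])))
E
```

```text
top plate circle [0.56860995 0.20812387 0.07387183]
hole [188.5 199. ] 22.0 [0.5336 0.2434 0.012 ] r 0.049725222794909964 ang 134.8080387901802
hole [218.24166667 191.5       ] 20.0 [0.5553 0.1594 0.012 ] r 0.05049146134866276 ang -105.28875686063041
hole [197.34188034 169.77777778] 19.5 [0.617  0.2196 0.012 ] r 0.049773587671944786 ang 13.364117364287942
scene plate circle [0.57468071 0.21337872 0.07410658]
hole [300.5        339.28333333] 10.0 [0.6216 0.2238 0.012 ] r 0.04803789721982713 ang 12.532090552584423
hole [338. 330.] 6.0 [0.5389 0.2474 0.012 ] r 0.04935922946376841 ang 136.40383070741996
hole [308.5 309. ] 4.0 [0.5595 0.1642 0.012 ] r 0.05148838648332152 ang -107.12943282279966
```

```bash
python3 - <<'E'
from h import *
from scipy.optimize import minimize,least_squares
# seat: stud pixel blobs
for n,box in(("top",(300,140,386,212)),("scene",(190,165,260,225))):
    p=np.load(f"pics/{n}0.npz")["p"];u0,v0,u1,v1=box
    c=p[v0:v1,u0:u1].astype(int); br=((c[...,0]-c[...,2]>-2)&(c.sum(2)>300)).astype(np.uint8)
    nl,lab,st,ce=cv2.connectedComponentsWithStats(br)
    for i in range(1,nl):
        if st[i,4]>2: print(n,ce[i]+[u0,v0],st[i])
    dark=((c.sum(2)<230)&(c.sum(2)>60)).astype(np.uint8)
    print(n,"dark",dark.sum(), np.argwhere(dark).mean(0)[::-1]+[u0,v0])
zt=np.load("pics/top0.npz")
a=cv2.resize(zt["p"][130:220,295:390],(760,720),interpolation=cv2.INTER_NEAREST); cv2.imwrite("pics/c3.png",cv2.resize(cv2.cvtColor(a,cv2.COLOR_RGB2BGR),(633,600)))
zs=np.load("pics/scene0.npz")
P=pts("scene",zs["d"])
q=P[160:225,190:260].reshape(-1,3); q=q[(q[:,2]>.09)&(q[:,2]<.17)]
rng=np.random.default_rng(0);best=None
for _ in range(800):
    a=q[rng.choice(len(q),3,False)];nn=np.cross(a[1]-a[0],a[2]-a[0]);l=np.linalg.norm(nn)
    if l<1e-6: continue
    nn/=l;k=np.abs((q-a[0])@nn)<.003
    if best is None or k.sum()>best.sum(): best=k
i=q[best];c=i.mean(0);nn=np.linalg.svd(i-c)[2][2];nn*=np.sign(nn[2]);print("scene seat",c,nn,best.sum(),np.abs((i-c)@nn).std())
E
```

```text
top [352.         158.66666667] [51 17  3  4  9]
top [322.28571429 174.14285714] [21 33  3  3  7]
top [373.08730159 194.29365079] [ 66  45  15  19 126]
top [350.57142857 190.28571429] [50 49  2  4  7]
top dark 2250 [341.33644444 172.288     ]
scene [218.56928839 174.15355805] [  6   0  46  25 801]
scene [206.36363636 190.36363636] [14 22  6  8 33]
scene [234.72413793 192.37931034] [42 24  6  8 29]
scene [257.84615385 203.38461538] [66 36  4  6 13]
scene [233.84615385 207.23076923] [42 39  5  9 26]
scene [199.22222222 208.66666667] [ 7 42  5  4  9]
scene [208.54411765 217.01470588] [14 46 11 13 68]
scene [218.25 211.75] [28 46  2  3  4]
scene [215.5 217. ] [25 51  2  3  4]
scene dark 204 [221.48039216 210.48529412]
scene seat [ 0.59601427 -0.17642009  0.12649748] [-0.40818015  0.09128258  0.90832618] 967 0.0007322357469889832
```

View pics/c3.png

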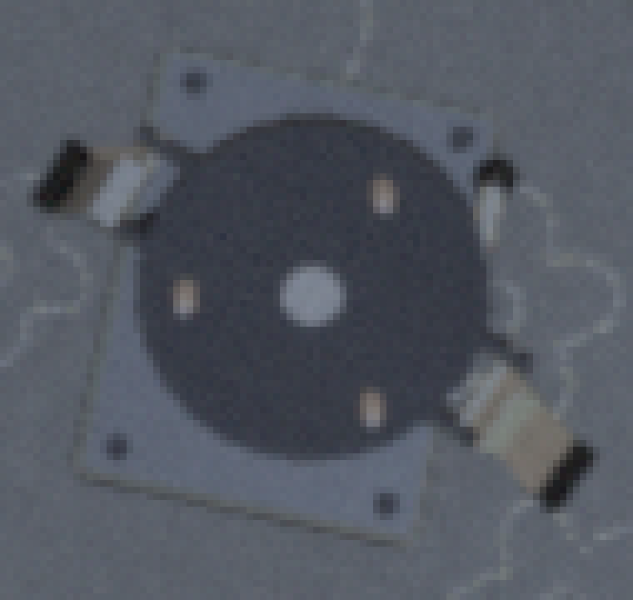

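```bash
python3 - <<'E'
from h import *
zs=np.load("pics/scene0.npz")
a=cv2.resize(zs["p"][160:230,185:265],(686,600),interpolation=cv2.INTER_NEAREST); cv2.imwrite("pics/c4.png",cv2.cvtColor(a,cv2.COLOR_RGB2BGR))
E
```

```text
(no output)
```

View pics/c4.png

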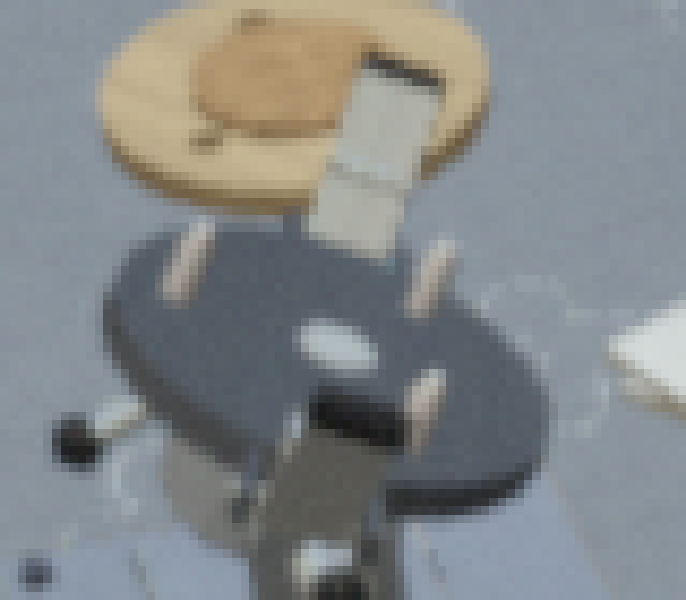

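```bash
cat > seat.py <<'E'
from h import *
from scipy.optimize import least_squares
def frame(p):
    x,y,z,tilt,az,ph=p
    n=np.array([np.sin(tilt)*np.cos(az),np.sin(tilt)*np.sin(az),np.cos(tilt)])
    e=np.array([np.cos(ph),np.sin(ph),0]);e-=n*(e@n);e/=np.linalg.norm(e)
    return np.array([x,y,z]),np.c_[e,np.cross(n,e),n]
T=lambda c:np.array(c)/6.665+[295,130]-.5
S=lambda c:np.array(c)/8.573+[185,160]-.5
def model(p):
    o,R=frame(p);out=[o]
    for k in range(3):
        a=k*2*np.pi/3;b=o+R@[.05*np.cos(a),.05*np.sin(a),0];out+=[b,b+R[:,2]*.025]
    return np.array(out)
# order: centre, base0,tip0,base1(120),tip1,base2,tip2
top=[T((312,296)),T((384,195)),T((185,297)),T((372,409))]      # mids
sc=[S((338,344)),S((173,302)),S((206,217)),S((415,450)),S((440,370)),S((412,316)),S((448,240))]
def res(p,ow=True):
    M=model(p[:6]);mid=np.array([M[0],(M[1]+M[2])/2,(M[3]+M[4])/2,(M[5]+M[6])/2])
    r1=proj("top",mid)-top
    r2=proj("scene",M)-sc - (p[6:8])
    return np.r_[r1.ravel(),r2.ravel()*.7,(p[2]-.125)/.0005,(p[3]-np.radians(25))/.004]
if __name__=="__main__":
    p0=np.array([.595,-.177,.125,.436,np.radians(168),np.arctan2(-46,65),0,0])
    f=least_squares(res,p0);print(f.x[:3],np.degrees(f.x[3:6]),f.x[6:],f.cost);print(np.round(f.fun,2))
    np.save("seat.npy",f.x[:6])
    g=least_squares(lambda p:res(np.r_[p,0,0]),p0[:6]);print("both cams",g.x[:3],np.degrees(g.x[3:]),g.cost)
    print(frame(f.x[:6])[1])
    from scipy.spatial.transform import Rotation as Ro
    print(camera_info("top")["R"].T@-camera_info("top")["t"])
E
python3 seat.py
```

```text
[ 0.59391973 -0.17634441  0.12500396] [ 25.00336428 170.70551524 -28.70264378] [ 0.2945348  -0.01468031] 1.482782925921729
[ 0.02 -0.5  -0.17  0.24  0.04  0.4   0.08 -0.14 -0.11  0.37  0.42 -0.46
 -0.17  0.73 -0.46 -0.63 -0.18  0.16  0.63 -0.45 -0.13  0.28  0.01  0.01]
both cams [ 0.59424371 -0.17650021  0.12499901] [ 25.00321706 170.72569711 -28.69625795] 1.561262331317416
[[ 0.77509048  0.47459846 -0.41712234]
 [-0.49400174  0.86677688  0.06826517]
 [ 0.39395054  0.15314747  0.90628297]]
[ 0.41060738 -0.00948355  1.54179578]
```

```bash
cat > go.py <<'E'
# relative motion from current *commanded*/measured pose to goal in tool axes
from h import *
from scipy.spatial.transform import Rotation as Ro
def cur():
    o=monitor.get_obs(); return np.array(o["tool_pos"]),Ro.from_euler("xyz",o["tool_rot"],degrees=True),o
def delta(gp,gR):
    p,R,o=cur()
    rv=np.degrees((R.inv()*Ro.from_matrix(gR)).as_rotvec())
    d=R.inv().apply(np.array(gp)-p)*1000
    print("t",round(o["time_s"],2),"pos",p.round(4),"rot",np.round(o["tool_rot"],1),"q",np.round(o["qpos"],0),"F",np.round(o["force"],1))
    print("shift mm",d.round(1),"turn",rv.round(2))
    return d,rv
E
python3 - <<'E'
from seat import *
from go import *
p0=np.array([.595,-.177,.125,.436,np.radians(168),-.5,0,0])
def r(p):
    f=res(p); return np.r_[f,(p[4]-np.radians(168.5))/.004]
f=least_squares(r,p0);print(f.x[:3],np.degrees(f.x[3:6]),f.x[6:],f.cost);np.save("seat.npy",f.x[:6])
o,R=frame(f.x[:6]);print(R)
# pin top in scene
c=camera_info("scene");K=c["camera_matrix"];uv=np.array([207/4.333+270-.5,79/4.333+280-.5]);rr=np.r_[(uv-K[:2,2])/K[0,0],1]@c["R"];oo=-c["R"].T@c["t"];print("pin scene",oo+rr*(.097-oo[2])/rr[2])
print("proj collar centre", proj("top",[[.5686,.2078,.02],[.5686,.2078,.097]]),proj("scene",[[.5686,.2078,.02],[.5686,.2078,.097]]))
y=np.radians(104.3);gR=np.c_[[np.cos(y),np.sin(y),0],[np.sin(y),-np.cos(y),0],[0,0,-1]]
delta([.5686,.2078,.25],gR)
gs=np.c_[R[:,1],R[:,0],-R[:,2]]
print("seat euler",Ro.from_matrix(gs).as_euler("xyz",degrees=True))
E
```

```text
[ 0.59388783 -0.17649208  0.12500452] [ 25.00319145 168.50329921 -28.9268067 ] [ 0.29687917 -0.00872166] 1.5523231614621436
[[ 0.7739306   0.47904008 -0.4141884 ]
 [-0.49145175  0.86682082  0.08424274]
 [ 0.39938278  0.13835557  0.90628425]]
pin scene [0.56967952 0.20755351 0.097     ]
proj collar centre [[200.85124475 186.4567886 ]
 [196.79481872 183.46973365]] [[316.47372933 321.26642261]
 [317.76083292 297.5973651 ]]
t 0.7 pos [ 0.1913 -0.6213  0.2226] rot [180.    0.   17.1] q [74. 18. -4. 83.  1. 79. -3.] F [ 0.3 -0.1 -0. ]
shift mm [ 604.6 -681.2  -27.5] turn [ 0.000e+00  1.000e-02 -8.718e+01]
seat euler [156.21779603  -7.95270158  61.0731933 ]
```

servo_tool:
  commands: [48, 0, 0, 0, 0, -4.36, 48, 0, 0, 0, 0, -4.36, 48, 0, 0, 0, 0, -4.36, 48, 0, 0, 0, 0, -4.36, 48, 0, 0, 0, 0, -4.36, 48, 0, 0, 0, 0, -4.36, 48, 0, 0, 0, 0, -4.36, 48, 0, 0, 0, 0, -4.36, 48, 0, 0, 0, 0, -4.36, 48, 0, 0, 0, 0, -4.36]

```text
time_s: 1.7
tool_pos: [0.568, -0.3395, 0.2226]
tool_rot: [180.0, 0.0, 60.9]
force: [0.6, -0.2, 0.6]
grip_width: 0.0872
```

servo_tool:
  commands: [48, 0, 0, 0, 0, -4.36, 48, 0, 0, 0, 0, -4.36, 48, 0, 0, 0, 0, -4.36, 48, 0, 0, 0, 0, -4.36, 48, 0, 0, 0, 0, -4.36, 48, 0, 0, 0, 0, -4.36, 48, 0, 0, 0, 0, -4.36, 48, 0, 0, 0, 0, -4.36, 48, 0, 0, 0, 0, -4.36, 48, 0, 0, 0, 0, -4.36]

```text
time_s: 2.7
tool_pos: [0.6454, 0.1229, 0.2226]
tool_rot: [180.0, 0.0, 104.5]
force: [0.7, 0.4, 0.3]
grip_width: 0.0868
```

```bash
cat > g1.py <<'E'
from go import *
import sys
z=float(sys.argv[1])
y=np.radians(104.3);gR=np.c_[[np.cos(y),np.sin(y),0],[np.sin(y),-np.cos(y),0],[0,0,-1]]
delta([.569,.2077,z],gR); print(monitor.get_obs()["grip_width"])
E
python3 g1.py .05
```

```text
t 2.7 pos [0.6454 0.1229 0.2226] rot [180.    0.  104.5] q [ 16.  24. -39.  81.  15.  81.  -9.] F [0.7 0.4 0.3]
shift mm [101.3 -52.9 172.5] turn [0.03 0.   0.18]
0.08682434475032473
```

servo_tool:
  commands: [33.8, -17.6, 0, 0, 0, 0, 33.8, -17.6, 0, 0, 0, 0, 33.7, -17.7, 0, 0, 0, 0.2, 0, 0, 0, 0, 0, 0, 0, 0, 0, 0, 0, 0]

```text
time_s: 3.2
tool_pos: [0.5688, 0.207, 0.223]
tool_rot: [179.9, 0.1, 104.3]
force: [-0.1, -0.4, -0.4]
grip_width: 0.0871
```

```bash
python3 g1.py .05; python3 - <<'E'
from h import *
p,d=read_camera("scene"); crop(p,240,200,150,180,3.3,"pics/g1.png")
E
```

```text
t 3.2 pos [0.5688 0.207  0.223 ] rot [1.799e+02 1.000e-01 1.043e+02] q [ 12.  17. -42.  89.  12.  78. -17.] F [-0.1 -0.4 -0.4]
shift mm [  0.8   0.2 173. ] turn [ 0.05  0.06 -0.04]
0.08712625348439794
```

View pics/g1.png

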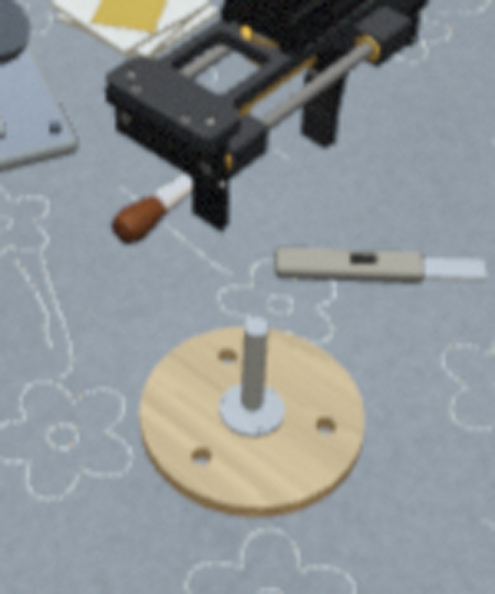

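The gripper hangs over the pin (pin top at about crop (256,325)), clear of the knife and brush. Descending.

servo_tool:
  commands: [0.8, 0.2, 40, 0, 0, 0, 0, 0, 40, 0, 0, 0, 0, 0, 40, 0, 0, 0, 0, 0, 30, 0, 0, 0, 0, 0, 20, 0, 0, 0, 0, 0, 2, 0, 0, 0, 0, 0, 0, 0, 0, 0]

```text
time_s: 3.95
tool_pos: [0.5698, 0.2058, 0.0502]
tool_rot: [-180.0, 0.0, 104.0]
force: [-0.7, 0.5, 0.5]
grip_width: 0.0867
```

servo_tool:
  commands: [0, 0, 0, 0, 0, 0, 0, 0, 0, 0, 0, 0, 0, 0, 0, 0, 0, 0, 0, 0, 0, 0, 0, 0, 0, 0, 0, 0, 0, 0, 0, 0, 0, 0, 0, 0, 0, 0, 0, 0, 0, 0, 0, 0, 0, 0, 0, 0]
  jaw: 10
  newtons: 40

```text
time_s: 4.75
tool_pos: [0.5691, 0.207, 0.0505]
tool_rot: [-180.0, 0.0, 104.1]
force: [-0.3, -0.4, -0.6]
grip_width: 0.031
```

```bash
python3 g1.py .05
```

```text
t 4.75 pos [0.5691 0.207  0.0505] rot [-180.     0.   104.1] q [  9.  26. -39.  99.  19.  61. -22.] F [-0.3 -0.4 -0.6]
shift mm [0.7 0.  0.5] turn [-0.    0.   -0.18]
0.03102353108350291
```

servo_tool:
  commands: [0.7, 0, 0, 0, 0, 0, 0, 0, 0, 0, 0, 0, 0, 0, 0, 0, 0, 0, 0, 0, 0, 0, 0, 0, 0, 0, 0, 0, 0, 0]

```text
time_s: 5.25
tool_pos: [0.5691, 0.2078, 0.0505]
tool_rot: [180.0, -0.0, 104.1]
force: [0.2, 0.5, -0.9]
grip_width: 0.0151
```

servo_tool:
  commands: [0, 0, -20, 0, 0, 0, 0, 0, -40, 0, 0, 0, 0, 0, -40, 0, 0, 0, 0, 0, -40, 0, 0, 0, 0, 0, -40, 0, 0, 0, 0, 0, -30, 0, 0, 0, 0, 0, 0, 0, 0, 0, 0, 0, 0, 0, 0, 0]

```text
time_s: 6.05
tool_pos: [0.5684, 0.2073, 0.2596]
tool_rot: [-179.9, 0.0, 104.1]
force: [-0.2, -0.5, -3.7]
grip_width: 0.0152
```

```bash
cat > g2.py <<'E'
from go import *
from seat import frame
import sys
o,R=frame(np.load("seat.npy"))
off=np.array([float(a) for a in sys.argv[1:4]]) # x,y,z in seat frame of plate origin
h=.0505
gs=np.c_[R[:,1],R[:,0],-R[:,2]]
def seatrel():
    p,Rc,ob=cur(); print("tool in seat frame mm",((p-o)@R*1000).round(1),"grip",ob["grip_width"].round(4),"F seat",(ob["force"]@R).round(1),"T",(ob["wrist_torque"]@R).round(2))
if __name__=="__main__":
    delta(o+R@(off+[0,0,h]),gs); seatrel()
E
python3 g2.py 0 0 .08;python3 - <<'E'
from h import *
p,d=read_camera("top"); crop(p,120,120,170,130,4.5,"pics/g2.png"); np.savez("pics/top2.npz",p=p,d=d)
p,d=read_camera("scene"); crop(p,200,150,200,170,3.5,"pics/g2s.png"); np.savez("pics/scene2.npz",p=p,d=d)
E
```

```text
t 6.05 pos [0.5684 0.2073 0.2596] rot [-179.9    0.   104.1] q [ 12.  17. -43.  85.  11.  83. -17.] F [-0.2 -0.5 -3.7]
shift mm [-354.6 -118.7   16.7] turn [-25.66  -1.39  44.01]Traceback (most recent call last):
  File "g2.py", line 11, in <module>
    delta(o+R@(off+[0,0,h]),gs); seatrel()
                                 ~~~~~~~^^
  File "g2.py", line 9, in seatrel
    p,Rc,ob=cur(); print("tool in seat frame mm",((p-o)@R*1000).round(1),"grip",ob["grip_width"].round(4),"F seat",(ob["force"]@R).round(1),"T",(ob["wrist_torque"]@R).round(2))
                                                                                ^^^^^^^^^^^^^^^^^^^^^^
AttributeError: 'float' object has no attribute 'round'
```

View pics/g2.png

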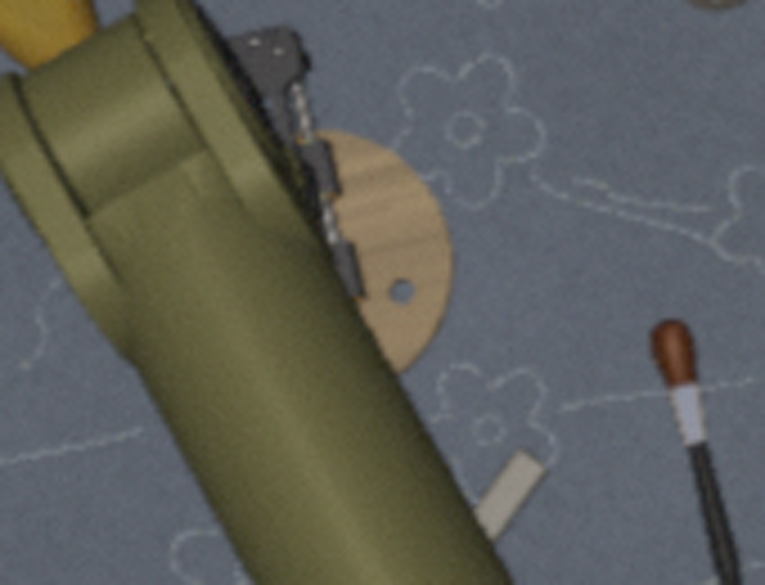

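View pics/g2s.png

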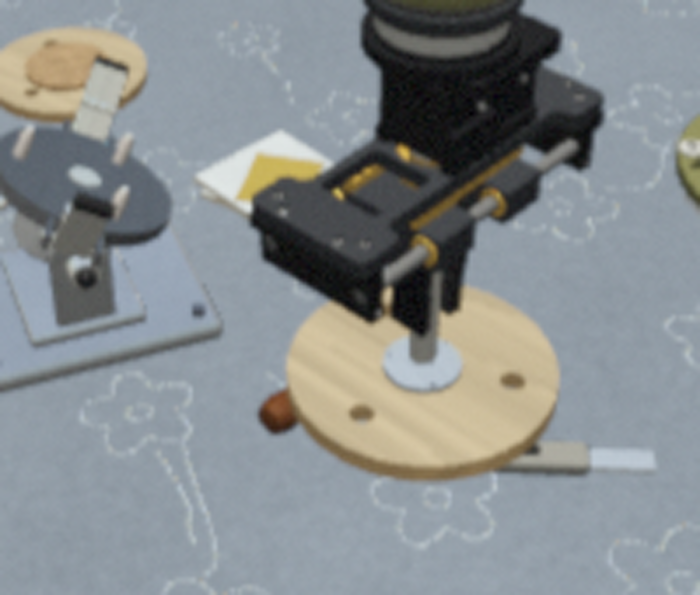

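```bash
sed -i 's/ob\["grip_width"\].round(4)/round(ob["grip_width"],4)/' g2.py; python3 - <<'E'
from go import *
p,R,o=cur();M=R.as_matrix()
P=np.c_[M[:,1],M[:,0],-M[:,2]]
for dx in (0,.003):
  for k in range(3):
    a=k*2*np.pi/3
    w=p+M[:,2]*(.0505-.012)+P@[.05*np.cos(a),.05*np.sin(a)+dx,0]
    print(dx,k,w.round(4),proj("scene",w).round(1),proj("top",w).round(1))
E
python3 g2.py 0 0 .08
```

```text
0 0 [0.6161 0.2189 0.2191] [[303.  267.6]] [[185.2 158.8]]
0 1 [0.5328 0.2426 0.2194] [[346.  258.3]] [[174.9 192.5]]
0 2 [0.5539 0.1586 0.2195] [[311.7 238.1]] [[209.3 184.1]]
0.003 0 [0.6153 0.2218 0.2191] [[304.2 268.4]] [[184.  159.1]]
0.003 1 [0.532  0.2455 0.2194] [[347.2 259. ]] [[173.7 192.8]]
0.003 2 [0.5532 0.1615 0.2195] [[312.9 238.7]] [[208.1 184.4]]
t 6.15 pos [0.5677 0.2068 0.2578] rot [-179.7    0.   104.1] q [ 12.  17. -43.  86.  11.  83. -17.] F [-1.  -0.7 -3.9]
shift mm [-354.2 -117.8   15.3] turn [-25.84  -1.32  44.02]
tool in seat frame mm [-155.6  338.1  163.5] grip 0.0154 F seat [-2.  -1.6 -3.2] T [ 0.07 -0.12  0.07]
```

```bash
cat > plan.py <<'E'
from go import *
def rows(gp,gR,n):
    p,R,_=cur(); G=Ro.from_matrix(gR); rv=(R.inv()*G).as_rotvec()/n
    st=Ro.from_rotvec(rv); dp=(np.array(gp)-p)/n; Rc=R; out=[]
    for i in range(n):
        out+=list((Rc.inv().apply(dp)*1000).round(1))+list(np.degrees(rv).round(2)); Rc=Rc*st
    print(", ".join(f"{float(x):g}" for x in out))
if __name__=="__main__":
    import sys
    from g2 import o,R,h,gs,off
    rows(o+R@(off+[0,0,h]),gs,int(sys.argv[4]))
E
python3 plan.py 0 0 .11 10
```

```text
-34.9, -12.9, -1.2, -2.58, -0.13, 4.4, -35.8, -10.2, -1.6, -2.58, -0.13, 4.4, -36.4, -7.3, -1.9, -2.58, -0.13, 4.4, -36.9, -4.4, -2.1, -2.58, -0.13, 4.4, -37.1, -1.5, -2.2, -2.58, -0.13, 4.4, -37.1, 1.5, -2.1, -2.58, -0.13, 4.4, -36.9, 4.4, -1.9, -2.58, -0.13, 4.4, -36.5, 7.3, -1.5, -2.58, -0.13, 4.4, -35.8, 10.2, -1, -2.58, -0.13, 4.4, -34.9, 12.9, -0.4, -2.58, -0.13, 4.4
```

servo_tool:
  commands: [-35, -13, -1.2, -2.6, -0.1, 4.4, -36, -10, -1.6, -2.6, -0.1, 4.4, -36, -7, -2, -2.6, -0.1, 4.4, -37, -4, -2, -2.6, -0.1, 4.4, -37, -1.5, -2, -2.6, -0.1, 4.4, -37, 1.5, -2, -2.6, -0.1, 4.4, -37, 4, -2, -2.6, -0.1, 4.4, -36, 7, -1.5, -2.6, -0.1, 4.4, -36, 10, -1, -2.6, -0.1, 4.4, -35, 13, 0, -2.6, -0.1, 4.4]

```text
time_s: 7.15
tool_pos: [0.5267, -0.1629, 0.2677]
tool_rot: [156.2, -8.5, 60.9]
force: [0.6, 0.6, -3.9]
grip_width: 0.015
```

servo_tool:
  commands: [0, 0, 0, 0, 0, 0, 0, 0, 0, 0, 0, 0, 0, 0, 0, 0, 0, 0]

```text
time_s: 7.45
tool_pos: [0.5284, -0.1603, 0.269]
tool_rot: [156.2, -8.5, 61.3]
force: [0.2, 0.5, -3.5]
grip_width: 0.0151
```

```bash
python3 g2.py 0 0 .04; python3 - <<'E'
from h import *
p,d=read_camera("top"); crop(p,270,110,150,120,5,"pics/g3.png"); np.savez("pics/top3.npz",p=p,d=d)
p,d=read_camera("scene"); crop(p,150,90,150,170,3.5,"pics/g3s.png"); np.savez("pics/scene3.npz",p=p,d=d)
E
```

```text
t 7.45 pos [ 0.5284 -0.1603  0.269 ] rot [156.2  -8.5  61.3] q [ 40. -13. -20. 114. -10.  54.  -7.] F [ 0.2  0.5 -3.5]
shift mm [-3.3  1.1 68.4] turn [-0.01 -0.56 -0.05]
tool in seat frame mm [ -1.1   2.6 159. ] grip 0.0151 F seat [-1.5  0.  -3.2] T [-0.28  0.81 -0.03]
```

View pics/g3.png

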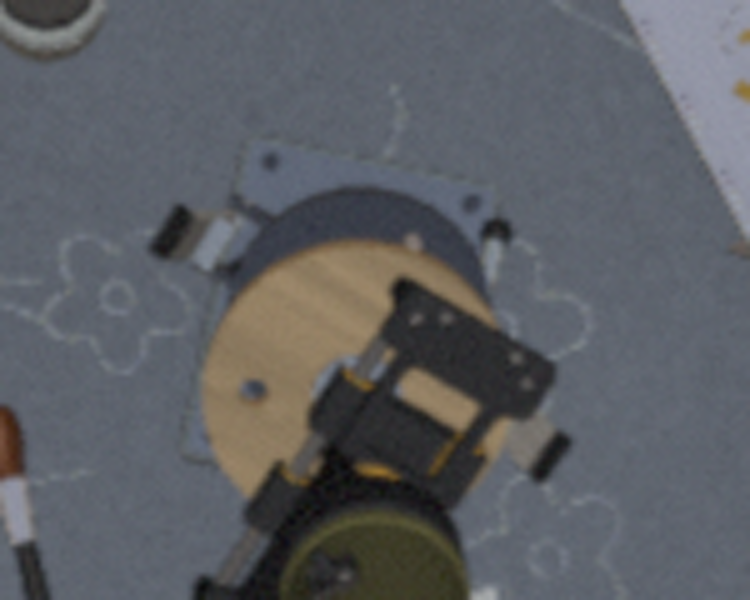

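View pics/g3s.png

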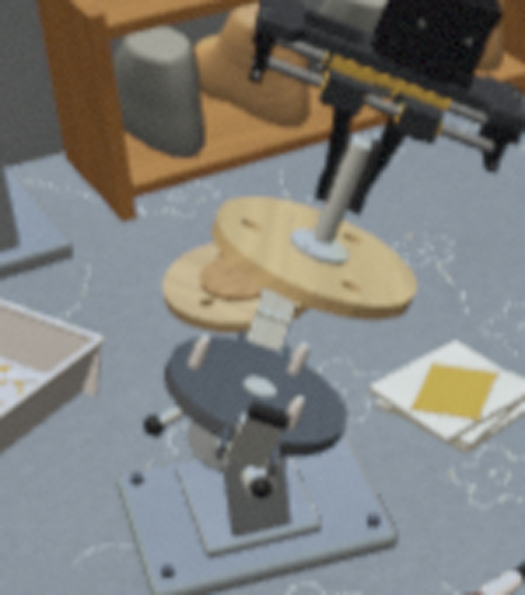

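```bash
cat > chk.py <<'E'
from go import *
def pred():
    p,R,o=cur();M=R.as_matrix();P=np.c_[M[:,1],M[:,0],-M[:,2]]
    for k in range(3):
        a=k*2*np.pi/3
        w=p+M[:,2]*(.0505-.012)+P@[.05*np.cos(a),.05*np.sin(a),0]
        print(k,proj("scene",w).round(1),proj("top",w).round(1))
pred()
E
python3 chk.py; python3 - <<'E'
import numpy as np
print("scene",np.array([[250,223],[350,238]])/3.5+[150,90]-.5,"top",np.array([253,389])/5+[270,110]-.5)
# normal of plate from depth in scene
from h import *
z=np.load("pics/scene3.npz");p=z["p"].astype(int);P=pts("scene",z["d"])
m=(p[...,0]-p[...,2]>25);m[:145]=0;m[182:]=0;m[:,:210]=0;m[:,270:]=0
q=P[m];q=q[(q[:,2]>.15)&(q[:,2]<.3)];best=None;rng=np.random.default_rng(0)
for _ in range(500):
    a=q[rng.choice(len(q),3,False)];n=np.cross(a[1]-a[0],a[2]-a[0]);l=np.linalg.norm(n)
    if l<1e-6: continue
    n/=l;k=np.abs((q-a[0])@n)<.002
    if best is None or k.sum()>best.sum(): best=k
i=q[best];c=i.mean(0);n=np.linalg.svd(i-c)[2][2];n*=np.sign(n[2]);print(len(q),best.sum(),c,n)
from seat import frame
o,R=frame(np.load("seat.npy"));print("in seat frame",n@R,"depth above seat top face",(c-o)@R)
E
```

```text
0 [[220.9 153.6]] [[352.5 170.6]]
1 [[249.5 171. ]] [[320.6 187.1]]
2 [[249.7 157.3]] [[350.9 204.5]]
scene [[220.92857143 153.21428571]
 [249.5        157.5       ]] top [320.1 187.3]
1161 902 [ 0.55025589 -0.15326001  0.23731941] [-0.42051848  0.07754047  0.90396443]
in seat frame [-0.0025317  -0.009163    0.99995481] depth above seat top face [-0.0003289   0.01477599  0.12181818]
```

servo_tool:
  commands: [-3, 1, 15, 0, -0.5, 0, 0, 0, 20, 0, 0, 0, 0, 0, 20, 0, 0, 0, 0, 0, 12, 0, 0, 0, 0, 0, 7, 0, 0, 0, 0, 0, 0, 0, 0, 0, 0, 0, 0, 0, 0, 0]

```text
time_s: 8.25
tool_pos: [0.5596, -0.1709, 0.2044]
tool_rot: [156.0, -8.0, 61.0]
force: [-0.3, -0.6, -2.3]
grip_width: 0.015
```

```bash
for i in 1 2 3; do python3 g2.py 0 0 .03|grep -v "^t "; python3 -c "
from h import *
p,d=read_camera('scene'); crop(p,180,120,110,110,5.4,'pics/g4s.png')
p,d=read_camera('top'); crop(p,290,120,110,110,5.4,'pics/g4.png')"; done; python3 chk.py
```

```text
shift mm [ 0.6 -2.4  6.1] turn [ 0.24 -0.05 -0.1 ]
tool in seat frame mm [ 2.4 -0.6 86.7] grip 0.015 F seat [-0.8 -0.9 -2. ] T [-0.31  0.73  0.02]
shift mm [ 0.7 -2.8  6.5] turn [ 0.29 -0.04 -0.11]
tool in seat frame mm [ 2.8 -0.7 87. ] grip 0.0153 F seat [-0.6 -0.1 -2.3] T [-0.29  0.8  -0.02]
shift mm [ 0.8 -2.7  6.4] turn [ 0.29 -0.04 -0.12]
tool in seat frame mm [ 2.7 -0.8 87. ] grip 0.0154 F seat [-0.4 -1.3 -2.5] T [-0.25  0.8   0.11]
0 [[210.6 177.6]] [[353.3 162.2]]
1 [[238.  195.1]] [[322.9 177.9]]
2 [[239. 180.]] [[351.7 194.7]]
```

View pics/g4s.png

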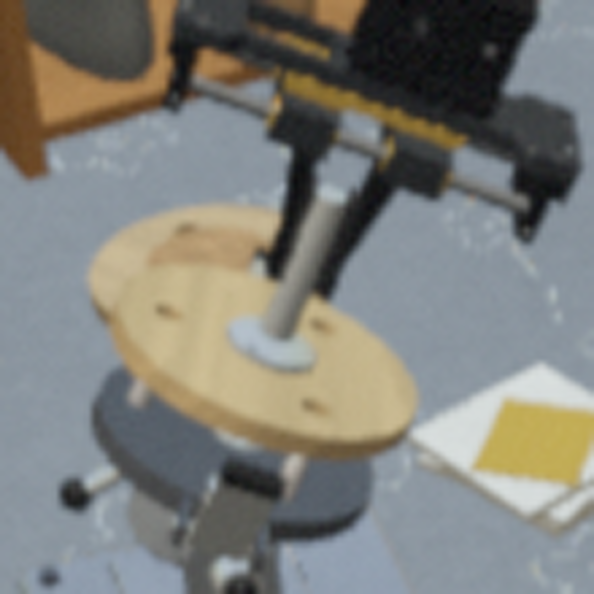

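View pics/g4.png

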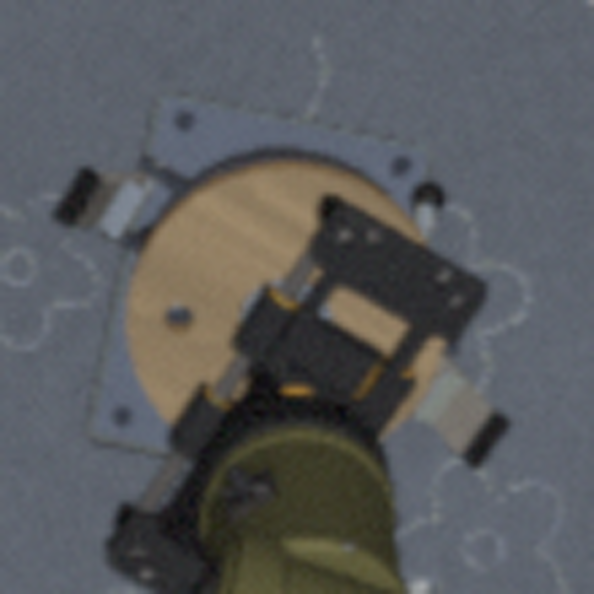

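servo_tool:
  commands: [0.7, -2.7, 4, 0.2, 0, -0.1, 0, 0, 4, 0, 0, 0, 0, 0, 3, 0, 0, 0, 0, 0, 3, 0, 0, 0, 0, 0, 0, 0, 0, 0]

```text
time_s: 9.05
tool_pos: [0.5631, -0.1701, 0.1893]
tool_rot: [156.3, -8.0, 61.1]
force: [-0.7, -0.0, -4.1]
grip_width: 0.0153
```

```bash
python3 g2.py 0 0 0
```

```text
t 9.05 pos [ 0.5631 -0.1701  0.1893] rot [156.3  -8.   61.1] q [ 40.  -5. -23. 116.  -6.  43. -11.] F [-0.7 -0.  -4.1]
shift mm [ 0.3  1.3 21. ] turn [-0.07 -0.04 -0.03]
tool in seat frame mm [-1.3 -0.3 71.5] grip 0.0153 F seat [-2.2 -0.9 -3.4] T [-0.26  0.78  0.01]
```

servo_tool:
  commands: [0.3, 1, 3, 0, 0, 0, 0, 0, 3, 0, 0, 0, 0, 0, 3, 0, 0, 0, 0, 0, 0, 0, 0, 0]

```text
time_s: 9.45
tool_pos: [0.5678, -0.1711, 0.1817]
tool_rot: [156.3, -8.0, 61.1]
force: [0.2, 0.1, -4.3]
grip_width: 0.015
```

```bash
python3 g2.py 0 0 0
```

```text
t 9.45 pos [ 0.5678 -0.1711  0.1817] rot [156.3  -8.   61.1] q [ 40.  -4. -23. 116.  -5.  42. -12.] F [ 0.2  0.1 -4.3]
shift mm [-0.   0.3 12.1] turn [-0.06 -0.03 -0.02]
tool in seat frame mm [-0.2  0.  62.6] grip 0.015 F seat [-1.6 -0.4 -3.9] T [-0.35  0.82  0.02]
```

Sliding freely, 12 mm to go.

servo_tool:
  commands: [0, 0, 4, 0, 0, 0, 0, 0, 3, 0, 0, 0, 0, 0, 2, 0, 0, 0, 0, 0, 0, 0, 0, 0]

```text
time_s: 9.85
tool_pos: [0.5715, -0.1719, 0.1737]
tool_rot: [156.3, -8.0, 61.1]
force: [0.0, 0.4, -3.1]
grip_width: 0.0156
```

```bash
python3 g2.py 0 0 0
```

```text
t 9.85 pos [ 0.5715 -0.1719  0.1737] rot [156.3  -8.   61.1] q [ 39.  -3. -23. 117.  -4.  41. -12.] F [ 0.   0.4 -3.1]
shift mm [-0.   0.1  3.3] turn [-0.05 -0.03 -0.03]
tool in seat frame mm [-0.1  0.  53.8] grip 0.0156 F seat [-1.5 -0.  -2.8] T [-0.28  0.72 -0.04]
```

servo_tool:
  commands: [0, 0, 1.5, 0, 0, 0, 0, 0, 1.5, 0, 0, 0, 0, 0, 0, 0, 0, 0, 0, 0, 0, 0, 0, 0]

```text
time_s: 10.25
tool_pos: [0.5729, -0.1722, 0.1715]
tool_rot: [156.2, -8.0, 61.1]
force: [-0.2, 1.0, -3.5]
grip_width: 0.0152
```

```bash
python3 g2.py 0 0 0
```

```text
t 10.25 pos [ 0.5729 -0.1722  0.1715] rot [156.2  -8.   61.1] q [ 39.  -2. -24. 117.  -4.  41. -12.] F [-0.2  1.  -3.5]
shift mm [-0.1 -0.2  0.7] turn [-0.   -0.04 -0.02]
tool in seat frame mm [ 0.2  0.1 51.2] grip 0.0152 F seat [-2.   0.3 -3. ] T [-0.27  0.73 -0.01]
```

Still no contact; I'll push gently until force shows.

servo_tool:
  commands: [0, 0, 1, 0, 0, 0, 0, 0, 1, 0, 0, 0, 0, 0, 0, 0, 0, 0]

```text
time_s: 10.55
tool_pos: [0.5737, -0.1721, 0.1705]
tool_rot: [156.2, -8.0, 61.1]
force: [-5.1, 3.0, 4.0]
grip_width: 0.0151
```

```bash
python3 g2.py 0 0 0
```

```text
t 10.55 pos [ 0.5737 -0.1721  0.1705] rot [156.2  -8.   61.1] q [ 39.  -2. -24. 117.  -4.  41. -12.] F [-5.1  3.   4. ]
shift mm [-0.5 -0.4 -0.5] turn [ 0.   -0.03  0.01]
tool in seat frame mm [ 0.4  0.5 50. ] grip 0.0151 F seat [-3.8  0.8  6. ] T [-0.53  1.32 -0.04]
```

servo_tool:
  commands: [0, 0, 1, 0, 0, 0, 0, 0, 0, 0, 0, 0, 0, 0, 0, 0, 0, 0]

```text
time_s: 10.85
tool_pos: [0.5738, -0.1721, 0.1705]
tool_rot: [156.2, -7.9, 61.1]
force: [-12.8, 3.7, 10.2]
grip_width: 0.0152
```

```bash
python3 g2.py 0 0 0;  python3 -c "
from h import *
p,d=read_camera('scene'); crop(p,180,120,110,110,5.4,'pics/g5s.png')
p,d=read_camera('top'); crop(p,290,120,110,110,5.4,'pics/g5.png')"
```

```text
t 10.85 pos [ 0.5738 -0.1721  0.1705] rot [156.2  -7.9  61.1] q [ 39.  -2. -24. 117.  -4.  41. -13.] F [-12.8   3.7  10.2]
shift mm [-0.4 -0.4 -0.6] turn [-0.02  0.    0.02]
tool in seat frame mm [ 0.4  0.4 49.9] grip 0.0152 F seat [-7.6 -1.5 14.9] T [-0.58  2.04  0.01]
```

View pics/g5s.png

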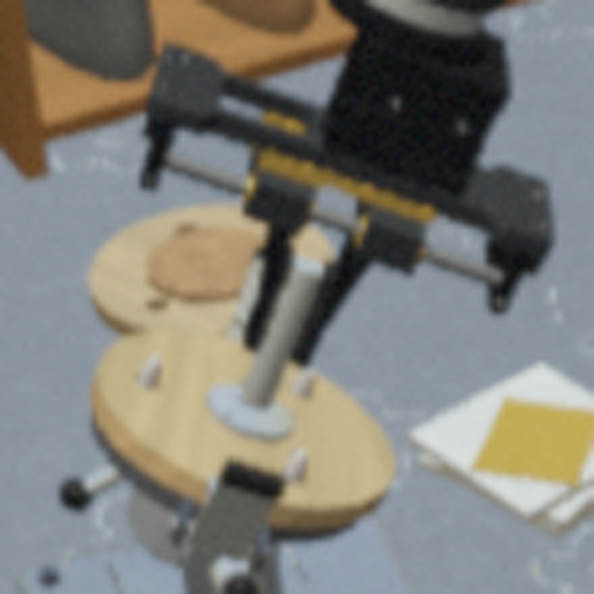

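View pics/g5.png

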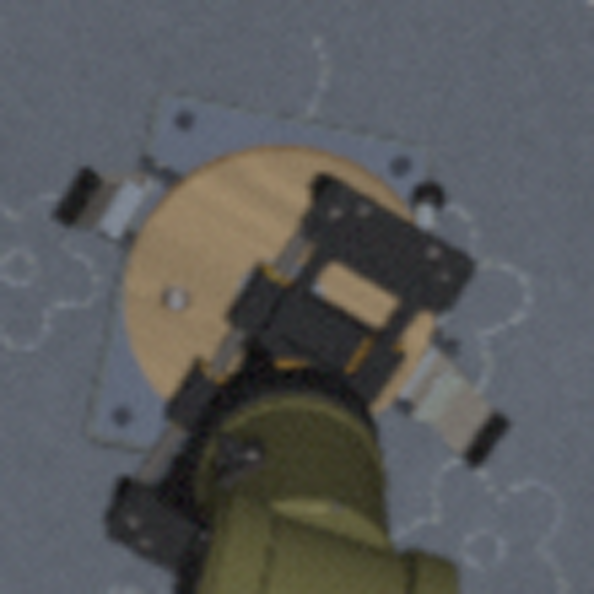

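servo_tool:
  commands: [0, 0, 0, 0, 0, 0, 0, 0, 0, 0, 0, 0, 0, 0, 0, 0, 0, 0, 0, 0, 0, 0, 0, 0, 0, 0, 0, 0, 0, 0]
  jaw: 50

```text
time_s: 11.45
tool_pos: [0.5744, -0.1725, 0.1688]
tool_rot: [156.2, -8.0, 61.1]
force: [-0.9, 0.5, -0.4]
grip_width: 0.0462
```

servo_tool:
  commands: [0, 0, -5, 0, 0, 0, 0, 0, -10, 0, 0, 0, 0, 0, -15, 0, 0, 0, 0, 0, -20, 0, 0, 0, 0, 0, -20, 0, 0, 0, 0, 0, 0, 0, 0, 0]

```text
time_s: 12.05
tool_pos: [0.5463, -0.1672, 0.2364]
tool_rot: [155.8, -8.0, 61.1]
force: [1.2, 0.2, 0.6]
grip_width: 0.0501
```

```bash
python3 g2.py 0 .15 .069;  python3 -c "
from h import *
p,d=read_camera('scene'); crop(p,180,120,110,110,5.4,'pics/g6s.png')"
```

```text
t 12.05 pos [ 0.5463 -0.1672  0.2364] rot [155.8  -8.   61.1] q [ 40. -10. -22. 115.  -8.  49.  -9.] F [1.2 0.2 0.6]
shift mm [149.3  -3.1   2.1] turn [ 0.38 -0.05 -0.  ]
tool in seat frame mm [  3.1   0.7 121.5] grip 0.0501 F seat [1.1 0.8 0.1] T [-0.16  0.36  0.03]
```

View pics/g6s.png

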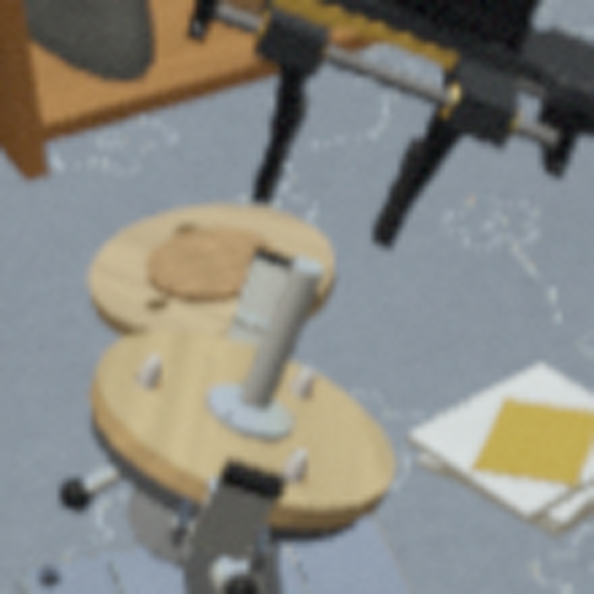

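The plate stays home with all three studs through it. Next, over to catch_a.

servo_tool:
  commands: [35, -3, 0, 0.3, 0, 0, 40, 0, 0, 0, 0, 0, 40, 0, 0, 0, 0, 0, 35, 0, 0, 0, 0, 0, 0, 0, 0, 0, 0, 0, 0, 0, 0, 0, 0, 0, 0, 0, 0, 0, 0, 0]
  jaw: 0
  newtons: 20

```text
time_s: 12.8
tool_pos: [0.6139, -0.0367, 0.2506]
tool_rot: [156.6, -7.9, 60.9]
force: [0.2, -0.8, 0.3]
grip_width: 0.0036
```

```bash
python3 g2.py 0 .15 -.0185;  python3 -c "
from h import *
p,d=read_camera('scene'); crop(p,180,100,110,110,5.4,'pics/g7s.png')"
```

```text
t 12.8 pos [ 0.6139 -0.0367  0.2506] rot [156.6  -7.9  60.9] q [ 35.  -4. -35. 108.   4.  51. -34.] F [ 0.2 -0.8  0.3]
shift mm [ 1.9  3.6 85.3] turn [-0.38  0.06 -0.11]
tool in seat frame mm [ -3.1 148.2 117.3] grip 0.0036 F seat [ 0.6 -0.6  0.2] T [-0.16  0.38  0.02]
```

View pics/g7s.png

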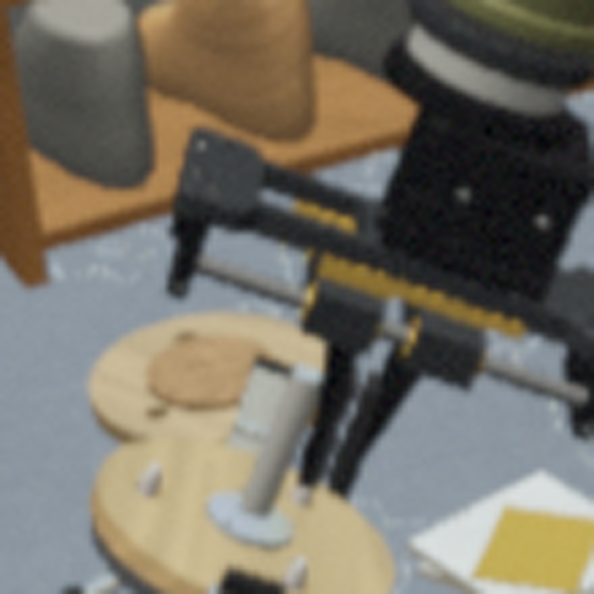

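servo_tool:
  commands: [0, 3.5, 25, -0.3, 0, 0, 0, 0, 25, 0, 0, 0, 0, 0, 20, 0, 0, 0, 0, 0, 14, 0, 0, 0, 0, 0, 0, 0, 0, 0, 0, 0, 0, 0, 0, 0]

```text
time_s: 13.45
tool_pos: [0.6521, -0.0443, 0.1773]
tool_rot: [156.2, -8.0, 61.0]
force: [0.4, -0.2, 0.1]
grip_width: 0.0006
```

```bash
python3 g2.py 0 .13 -.0185;  python3 -c "
from h import *
p,d=read_camera('scene'); crop(p,180,120,110,110,5.4,'pics/g8s.png')
p,d=read_camera('top'); crop(p,290,100,110,110,5.4,'pics/g8.png')"
```

```text
t 13.45 pos [ 0.6521 -0.0443  0.1773] rot [156.2  -8.   61. ] q [ 33.   5. -36. 109.  13.  43. -41.] F [ 0.4 -0.2  0.1]
shift mm [-19.7  -0.9   2.4] turn [-0.   -0.02 -0.06]
tool in seat frame mm [  0.9 149.7  34.4] grip 0.0006 F seat [ 0.4  0.1 -0. ] T [-0.16  0.4  -0.  ]
```

View pics/g8s.png

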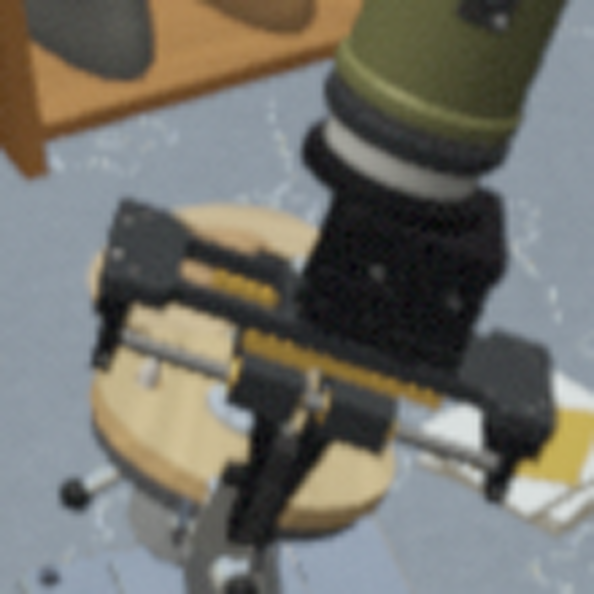

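View pics/g8.png

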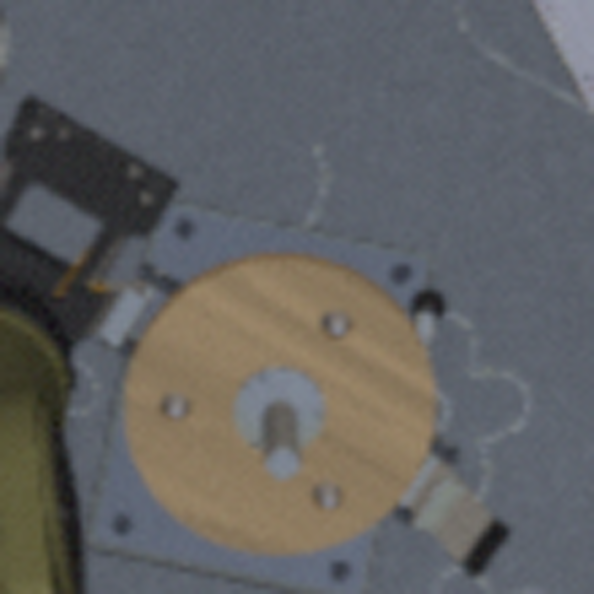

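The fingers stand outside catch_a and the studs are centred in all three holes. Pushing inward.

servo_tool:
  commands: [-6, 0, 1, 0, 0, 0, -6, 0, 1, 0, 0, 0, -4, 0, 0, 0, 0, 0, -4, 0, 0, 0, 0, 0, -4, 0, 0, 0, 0, 0, 0, 0, 0, 0, 0, 0]

```text
time_s: 14.15
tool_pos: [0.6422, -0.0635, 0.173]
tool_rot: [156.1, -8.1, 61.2]
force: [0.3, 4.1, 2.7]
grip_width: 0.0
```

```bash
python3 g2.py 0 .103 -.0185
```

```text
t 14.15 pos [ 0.6422 -0.0635  0.173 ] rot [156.1  -8.1  61.2] q [ 35.   4. -36. 110.  11.  42. -37.] F [0.3 4.1 2.7]
shift mm [-24.7  -1.1   0.9] turn [ 0.09 -0.17  0.01]
tool in seat frame mm [  1.1 127.7  33. ] grip 0.0 F seat [-0.7  4.1  2.7] T [0.64 0.52 0.03]
```

servo_tool:
  commands: [-4, 0, 0, 0, 0, 0, -4, 0, 0, 0, 0, 0, -4, 0, 0, 0, 0, 0, -4, 0, 0, 0, 0, 0, -3, 0, 0, 0, 0, 0, 0, 0, 0, 0, 0, 0]

```text
time_s: 14.75
tool_pos: [0.6315, -0.0827, 0.1686]
tool_rot: [156.3, -7.9, 61.0]
force: [0.9, 0.7, 0.4]
grip_width: 0.0006
```

```bash
python3 g2.py 0 .103 -.0185
```

```text
t 14.75 pos [ 0.6315 -0.0827  0.1686] rot [156.3  -7.9  61. ] q [ 37.   3. -35. 112.   9.  41. -33.] F [0.9 0.7 0.4]
shift mm [-2.4 -0.4 -0.2] turn [-0.05  0.07 -0.09]
tool in seat frame mm [  0.4 105.4  31.8] grip 0.0006 F seat [0.6 1.1 0.1] T [-0.06  0.36 -0.05]
```

servo_tool:
  commands: [-1.5, 0, 0, 0, 0, 0, -1.5, 0, 0, 0, 0, 0, 0, 0, 0, 0, 0, 0]

```text
time_s: 15.05
tool_pos: [0.631, -0.0834, 0.1687]
tool_rot: [156.2, -8.0, 61.1]
force: [2.3, 2.9, 0.1]
grip_width: 0.0008
```

```bash
python3 g2.py 0 .103 -.0185
```

```text
t 15.05 pos [ 0.631  -0.0834  0.1687] rot [156.2  -8.   61.1] q [ 37.   3. -35. 112.   8.  41. -33.] F [2.3 2.9 0.1]
shift mm [-1.5 -0.4  0.1] turn [-0.01 -0.07 -0.01]
tool in seat frame mm [  0.4 104.5  32.1] grip 0.0008 F seat [ 0.4  3.6 -0.7] T [0.59 0.32 0.06]
```

servo_tool:
  commands: [-1.5, 0, 0, 0, 0, 0, -1.5, 0, 0, 0, 0, 0, 0, 0, 0, 0, 0, 0]

```text
time_s: 15.35
tool_pos: [0.6307, -0.0837, 0.1688]
tool_rot: [156.2, -8.2, 61.2]
force: [5.6, 7.4, -1.0]
grip_width: 0.0008
```

```bash
python3 g2.py 0 .103 -.0185
```

```text
t 15.35 pos [ 0.6307 -0.0837  0.1688] rot [156.2  -8.2  61.2] q [ 37.   3. -35. 112.   8.  41. -32.] F [ 5.6  7.4 -1. ]
shift mm [-1.1 -0.4  0.2] turn [ 0.04 -0.27  0.06]
tool in seat frame mm [  0.4 104.1  32.3] grip 0.0008 F seat [ 0.3  9.  -2.6] T [1.6  0.26 0.03]
```

servo_tool:
  commands: [-2, 0, 0, 0, 0, 0, 0, 0, 0, 0, 0, 0, 0, 0, 0, 0, 0, 0]

```text
time_s: 15.65
tool_pos: [0.6306, -0.0838, 0.1689]
tool_rot: [156.1, -8.3, 61.3]
force: [7.9, 8.6, -2.8]
grip_width: 0.0006
```

```bash
python3 g2.py 0 .15 -.0185
```

```text
t 15.65 pos [ 0.6306 -0.0838  0.1689] rot [156.1  -8.3  61.3] q [ 37.   3. -35. 112.   8.  41. -32.] F [ 7.9  8.6 -2.8]
shift mm [46.  -0.3  0.7] turn [ 0.07 -0.41  0.11]
tool in seat frame mm [  0.4 104.   32.3] grip 0.0006 F seat [ 0.8 10.8 -5.1] T [2.24 0.21 0.01]
```

servo_tool:
  commands: [10, 0, 0, 0, 0, 0, 20, 0, 0, 0, 0, 0, 0, 0, -25, 0, 0, 0, 0, 0, -30, 0, 0, 0, 0, 0, -30, 0, 0, 0, 0, 0, -5, 0, 0, 0, 0, 0, 0, 0, 0, 0]

```text
time_s: 16.35
tool_pos: [0.6054, -0.0557, 0.2546]
tool_rot: [156.1, -7.9, 61.0]
force: [-0.1, -0.4, -0.1]
grip_width: 0.0001
```

```bash
python3 g2.py 0 -.15 .075;  python3 -c "
from h import *
p,d=read_camera('scene'); crop(p,180,100,110,110,5.4,'pics/g9s.png')
p,d=read_camera('top'); crop(p,290,100,110,110,5.4,'pics/g9.png')"
```

```text
t 16.35 pos [ 0.6054 -0.0557  0.2546] rot [156.1  -7.9  61. ] q [ 37.  -5. -35. 109.   2.  51. -30.] F [-0.1 -0.4 -0.1]
shift mm [-278.1   -1.    -2.4] turn [ 0.09  0.05 -0.05]
tool in seat frame mm [  1.3 128.1 122.9] grip 0.0001 F seat [ 0.1 -0.4 -0.1] T [-0.15  0.41 -0.03]
```

View pics/g9s.png

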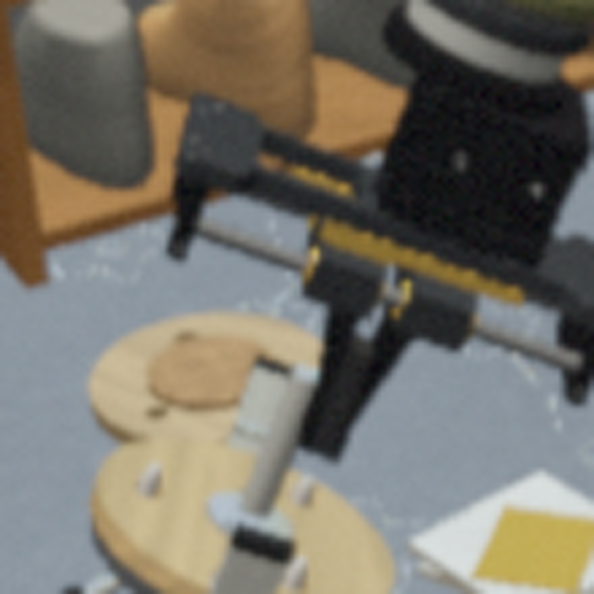

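View pics/g9.png

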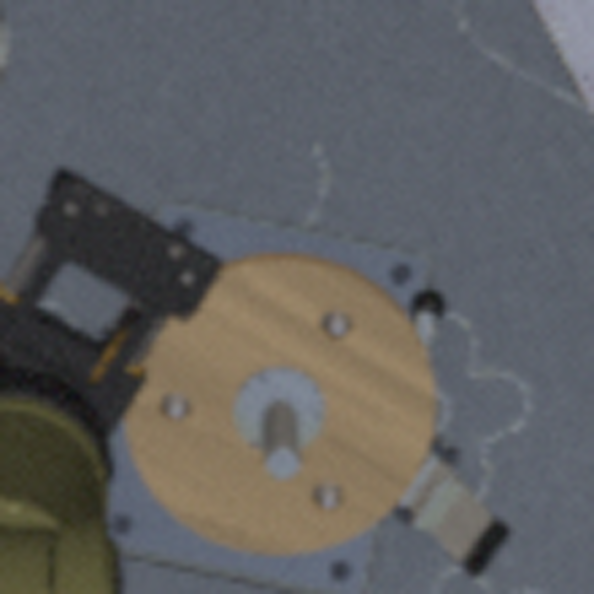

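catch_a now stands in over the rim. Crossing above the pin to the outside of catch_b.

servo_tool:
  commands: [-30, -1, 0, 0, 0, 0, -40, 0, 0, 0, 0, 0, -40, 0, 0, 0, 0, 0, -40, 0, 0, 0, 0, 0, -40, 0, 0, 0, 0, 0, -40, 0, 0, 0, 0, 0, -30, 0, 0, 0, 0, 0, -18, 0, 0, 0, 0, 0, 0, 0, 0, 0, 0, 0, 0, 0, 0, 0, 0, 0]

```text
time_s: 17.45
tool_pos: [0.4714, -0.2944, 0.2132]
tool_rot: [156.4, -8.0, 61.0]
force: [0.4, 0.0, 0.3]
grip_width: 0.0009
```

```bash
python3 g2.py 0 -.15 -.0185
```

```text
t 17.45 pos [ 0.4714 -0.2944  0.2132] rot [156.4  -8.   61. ] q [ 47.  -9. -10. 117. -16.  50.  14.] F [0.4 0.  0.3]
shift mm [-1.4  1.9 88.7] turn [-0.16 -0.07 -0.08]
tool in seat frame mm [  -1.7 -148.7  120.7] grip 0.0009 F seat [0.4 0.3 0.1] T [-0.17  0.45  0.01]
```

servo_tool:
  commands: [-1, 2, 25, 0, 0, 0, 0, 0, 25, 0, 0, 0, 0, 0, 25, 0, 0, 0, 0, 0, 13, 0, 0, 0, 0, 0, 0, 0, 0, 0, 0, 0, 0, 0, 0, 0]

```text
time_s: 18.05
tool_pos: [0.5097, -0.3037, 0.1362]
tool_rot: [156.2, -8.0, 61.1]
force: [-0.1, -0.1, 0.9]
grip_width: 0.0003
```

```bash
python3 g2.py 0 -.13 -.0185;  python3 -c "
from h import *
p,d=read_camera('scene'); crop(p,180,110,110,110,5.4,'pics/g10s.png')
p,d=read_camera('top'); crop(p,290,120,110,110,5.4,'pics/g10.png')"
```

```text
t 18.05 pos [ 0.5097 -0.3037  0.1362] rot [156.2  -8.   61.1] q [ 46.   0. -12. 119. -15.  39.  13.] F [-0.1 -0.1  0.9]
shift mm [19.1 -1.8  2.3] turn [-0.   -0.07  0.03]
tool in seat frame mm [   1.8 -149.1   34.3] grip 0.0003 F seat [0.3 0.  0.8] T [-0.15  0.39  0.04]
```

View pics/g10s.png

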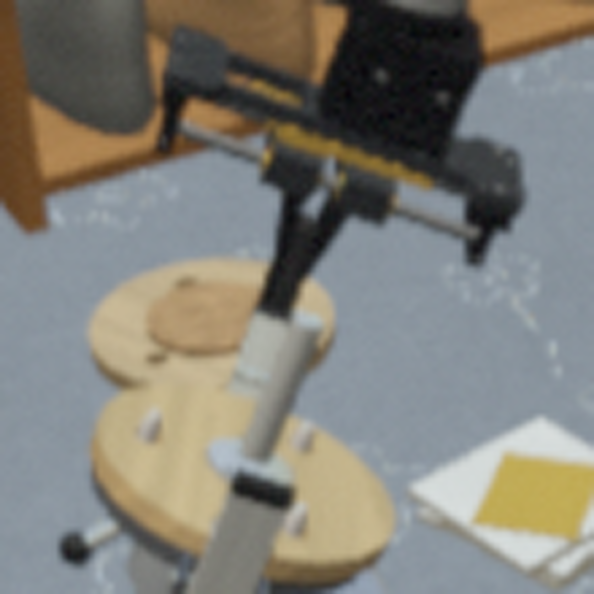

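View pics/g10.png

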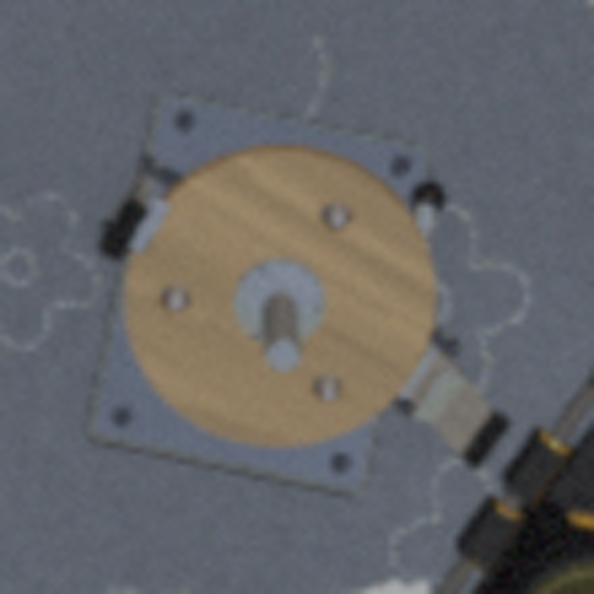

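The top picture shows catch_a fully in at (125,230) and catch_b open at (487,440), with the fingers outside it. Pushing along +x.

servo_tool:
  commands: [6, 0, 1, 0, 0, 0, 6, 0, 1, 0, 0, 0, 4, -1.5, 0, 0, 0, 0, 4, 0, 0, 0, 0, 0, 4, 0, 0, 0, 0, 0, 4, 0, 0, 0, 0, 0, 4, 0, 0, 0, 0, 0, 0, 0, 0, 0, 0, 0]

```text
time_s: 18.95
tool_pos: [0.5243, -0.2765, 0.1384]
tool_rot: [156.1, -8.0, 61.1]
force: [-1.8, -2.4, 1.8]
grip_width: 0.0003
```

```bash
python3 g2.py 0 -.1035 -.0185
```

```text
t 18.95 pos [ 0.5243 -0.2765  0.1384] rot [156.1  -8.   61.1] q [ 44.  -0. -14. 119. -13.  38.   8.] F [-1.8 -2.4  1.8]
shift mm [14.7 -0.7  0.5] turn [ 0.08  0.   -0.02]
tool in seat frame mm [   0.7 -118.2   32.5] grip 0.0003 F seat [ 0.5 -2.7  2.2] T [-0.77  0.28 -0.02]
```

servo_tool:
  commands: [4, 0, 0, 0, 0, 0, 4, 0, 0, 0, 0, 0, 3, 0, 0, 0, 0, 0, 2, 0, 0, 0, 0, 0, 0, 0, 0, 0, 0, 0]

```text
time_s: 19.45
tool_pos: [0.5302, -0.2649, 0.1395]
tool_rot: [156.2, -8.0, 61.1]
force: [-3.4, -3.2, 1.2]
grip_width: 0.0007
```

```bash
python3 g2.py 0 -.1035 -.0185
```

```text
t 19.45 pos [ 0.5302 -0.2649  0.1395] rot [156.2  -8.   61.1] q [ 43.  -1. -15. 119. -12.  38.   6.] F [-3.4 -3.2  1.2]
shift mm [1.6 0.1 0. ] turn [-0.01 -0.   -0.01]
tool in seat frame mm [-1.000e-01 -1.051e+02  3.200e+01] grip 0.0007 F seat [-0.6 -4.2  2.2] T [-1.02  0.32  0.03]
```

servo_tool:
  commands: [1.5, 0, 0, 0, 0, 0, 1.5, 0, 0, 0, 0, 0, 0, 0, 0, 0, 0, 0]

```text
time_s: 19.75
tool_pos: [0.5303, -0.2646, 0.1396]
tool_rot: [156.2, -7.9, 60.9]
force: [-5.1, -7.7, 1.2]
grip_width: 0.0008
```

```bash
python3 g2.py 0 -.1035 -.0185
```

```text
t 19.75 pos [ 0.5303 -0.2646  0.1396] rot [156.2  -7.9  60.9] q [ 43.  -1. -15. 119. -11.  38.   5.] F [-5.1 -7.7  1.2]
shift mm [1.3 0.1 0.1] turn [-0.    0.15 -0.11]
tool in seat frame mm [-1.000e-01 -1.048e+02  3.210e+01] grip 0.0008 F seat [ 0.3 -9.   2.6] T [-2.07  0.39  0.  ]
```

servo_tool:
  commands: [1.5, 0, 0, 0, 0, 0, 1, 0, 0, 0, 0, 0, 0, 0, 0, 0, 0, 0]

```text
time_s: 20.05
tool_pos: [0.5304, -0.2643, 0.1396]
tool_rot: [156.3, -7.8, 60.8]
force: [-7.0, -11.4, 0.4]
grip_width: 0.0005
```

```bash
python3 g2.py 0 -.1035 -.0185
```

```text
t 20.05 pos [ 0.5304 -0.2643  0.1396] rot [156.3  -7.8  60.8] q [ 43.  -1. -15. 119. -11.  38.   5.] F [ -7.  -11.4   0.4]
shift mm [1.  0.1 0.1] turn [ 0.01  0.29 -0.18]
tool in seat frame mm [-1.000e-01 -1.045e+02  3.210e+01] grip 0.0005 F seat [  0.3 -13.2   2.3] T [-3.03  0.31  0.01]
```

Hard stop, at the same place as on the other side (104.5 mm). Backing off and up, clear of everything, then checking.

servo_tool:
  commands: [-10, 0, 0, 0, 0, 0, -25, 0, 0, 0, 0, 0, -30, 0, 0, 0, 0, 0, -30, 0, -10, 0, 0, 0, -20, 0, -25, 0, 0, 0, 0, 0, -25, 0, 0, 0, 0, 0, -20, 0, 0, 0, 0, 0, 0, 0, 0, 0, 0, 0, 0, 0, 0, 0]

```text
time_s: 20.95
tool_pos: [0.4455, -0.3518, 0.1965]
tool_rot: [156.2, -8.0, 61.2]
force: [0.4, 0.5, -0.1]
grip_width: 0.0002
```

```bash
python3 - <<'E'
from h import *
from go import *
print(cur()[2]["time_s"],cur()[0],cur()[2]["qpos"].round(0))
p,d=read_camera('scene'); ps=p; P=pts("scene",d); crop(p,180,130,110,110,5.4,'pics/e_s.png'); cv2.imwrite("pics/e_full.png",cv2.cvtColor(p,cv2.COLOR_RGB2BGR))
t,dt=read_camera('top'); crop(t,290,120,110,110,5.4,'pics/e_t.png')
from seat import frame
o,R=frame(np.load("seat.npy"))
for nm,pp,Q in(("scene",ps,P),("top",t,pts("top",dt))):
    q=((Q-o)@R).reshape(-1,3); c=pp.reshape(-1,3).astype(int)
    m=(np.abs(q[:,2]-.012)<.01)&(np.hypot(q[:,0],q[:,1])<.07)&(np.hypot(q[:,0],q[:,1])>.03)&(c[:,0]-c[:,2]>20)
    A=np.c_[q[m][:,:2],np.ones(m.sum())];s=np.linalg.lstsq(A,q[m][:,2],rcond=None)[0];print(nm,m.sum(),"tilt",s[:2].round(3),"top face z mm",s[2]*1000)
E
```

```text
20.95 [ 0.44551994 -0.35182747  0.19652428] [ 51.  -5.  -7. 116. -19.  49.  24.]
scene 695 tilt [ 0. -0.] top face z mm 12.686997320908654
top 1696 tilt [-0.    -0.003] top face z mm 11.89778528931387
```

View pics/e_s.png

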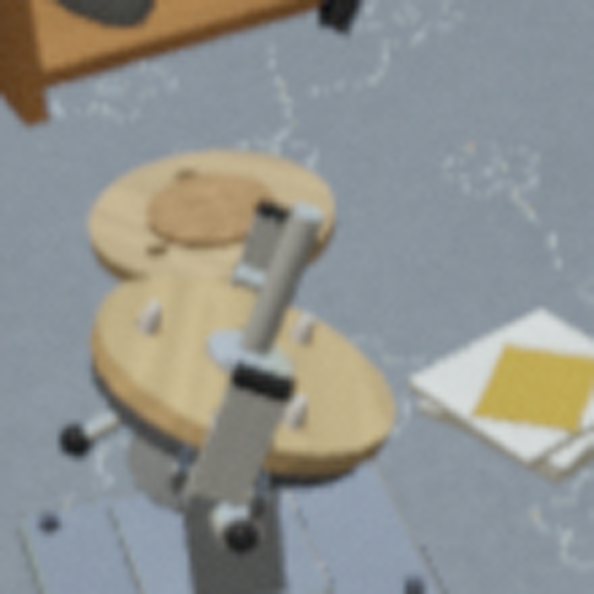

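View pics/e_t.png

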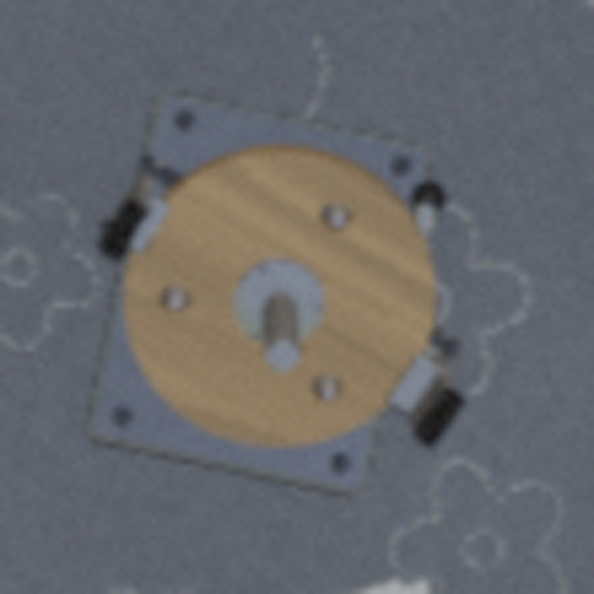

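View pics/e_full.png

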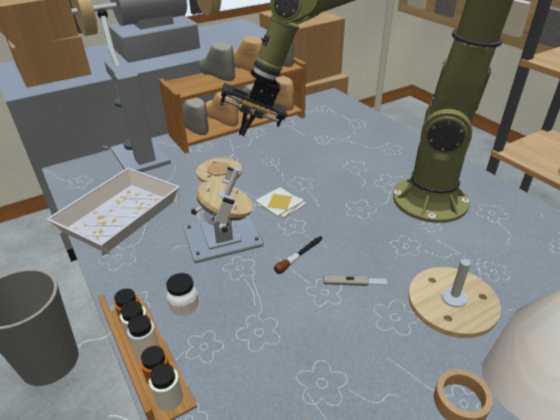

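Plate home, both catches in, bystanders where they were. One numeric check of the catch ends, then I hand in.

```bash
python3 - <<'E'
from h import *
from seat import frame
o,R=frame(np.load("seat.npy"))
for s,c in((1,(125,230)),(-1,(438,417))):
    print("meas top",np.array(c)/5.4+[290,120]-.5)
    for th in(0,.08,.2):
        f=lambda a,b:o+R@[0,s*(.082+a*np.cos(-th)+b*np.sin(th)),-.010+b*np.cos(th)-a*np.sin(th)]
        print(round(.5-th,2),proj("top",f(.006,.06)).round(1))
from cell import env
print(env.sign_off())
E
```

```text
meas top [312.64814815 162.09259259]
0.5 [[312.2 161.9]]
0.42 [[310.6 160.9]]
0.3 [[308.2 159.4]]
meas top [370.61111111 196.72222222]
0.5 [[371.1 196.3]]
0.42 [[372.7 197.1]]
0.3 [[375.  198.2]]
the job is handed in; nothing more can be done
None
```

The plate is on the turntable and held by both catches, and I handed the job in at about 21 s of the 67 s allowed. The hand-in itself gives no verdict.

I gripped the smaller pinned plate by its pin and turned it so its holes matched the studs. It slid down with no jamming until it met the head. With the catches still open, I let go. I then pushed catch_a and catch_b in with the closed fingers until each hit its stop.

Last checks:
- **Plate:** it is parallel to the seat within 0.003 rad. Its top face measures 11.9 mm (top camera) and 12.7 mm (scene camera) above the seat, against its 12 mm thickness. All three studs show through their holes.
- **Catches:** both ends lie within about 0.7 pixel of where fully closed (0.5 rad) should appear. The fingers stopped against them at 104.0 and 104.5 mm from the centre, close to the expected 103.5 mm.
- **Surroundings:** the gripper was empty and clear of everything. The brush, knife, booklets and jar look unmoved in the last picture; I did not measure them.

No check failed. Early on, the scene camera's outline of the plate sat about 8 mm from the top camera's, because it included the plate's side. The pin position agreed between the two cameras, so I used that.

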